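# Push the aluminium block home in the drilling fence

### The arm

A 6-joint arm with a two-finger parallel gripper is mounted at the origin on the work surface. World frame = base frame: x ahead of the robot, y to its left, z up, the work surface at z = 0. Lengths are in m, angles in rad, forces in N, time in s.
With the tool pointing down it reaches from about 0.225 to 0.875 m from the base axis. Payload 3.4 kg.
Tool frame: the origin (TCP) lies at the very end of the fingers, on their centre line; the grasp point (between the pads) lies manip.pinch_z behind it (manip.pinch_z is the distance from the TCP to the grasp point, in m); z points along the fingers, y is the direction in which the jaws open and shut (so a half turn about z gives the same grasp; the last joint's range is limited). The gripper opens to 85 mm and grips with 20 to 120 N. Pads are 22 mm wide; open, the fingers measure 114 mm over their backs; the gripper's body (76 mm by 85 mm) begins 54 mm behind the grasp point. The pads swing forward as they close: fully open they stand 13 mm farther back than shut.
Start: joints at [-1.234, 0.276, 1.505, -0, 1.361, -0.121], TCP at [0.254, -0.516, 0.231] pointing down, gripper open.
Joint ranges: [-2.89, 2.89], [-0.75, 2.08], [0.22, 2.7], [-1.18, 4.32], [0.11, 2.71], [-2.7, 2.7]. Speed limits (rad/s): [2.57, 2.57, 3.14, 3.14, 3.14, 3.14].

### API

Orientations are given as a unit quaternion [w, x, y, z].
In Python, from rig import manip, imaging, workorder gives the robot as it stands.
- The arm moves only by the tool apply_moves, never from a script. Its argument "moves" is one flat list of numbers, 7 for each row, row after row: the finger opening in m, from 0 to 0.0854, then the shift along the tool's x, y, z in m, then the turn, a rotation vector about the tool's x, y, z in rad. In form: [jaw, tx, ty, tz, rx, ry, rz, jaw, tx, ty, tz, rx, ry, rz, ...]. A call has exactly 8 rows; each row shifts and turns the pose as measured when the row begins, along the tool's axes as they then stand; what a row does not reach is not made up. A row lasts 1/12 s, in which the tool goes at most 41.7 mm and 7.16 degrees, less where a joint would pass 70% of its speed; a pose out of reach is approached as far as the arm can. A call with a gripper value outside its range is refused whole. The fingers move at their own pace and stop on an object; "newtons" is the grip in N (left out, the last holds). Time passes only in rows, so rows that do not move let the fingers close, or fill a call up. It gives the time, the measured TCP pose, the force and the opening at its end, in the units of the state.
- manip.get_state(): the state, without advancing time (a new reading comes with each control period).
- imaging.get_image(name): name is "scene" or "top"; returns a dict with "image" (384x512x3 uint8, red, green, blue), "range_z" (384x512 float32, m along the optical axis (not along the pixel's ray), 0 where there is no reading), "fx", "fy", "cx", "cy" (pixels), "R" (3x3) and "t" (3): a world point X has camera coordinates R X + t. Camera axes: x right, y down, z forward; pixel columns grow to the right and rows downward; lengths in m; the calibration is good to about 2 mm. A picture is of the moment at which its call begins.
- workorder.sign_off(): hands the job in, once; it reports no verdict.
The state is a dict: "clock": time; "qpos": joint angles; "qd": joint speeds; "effort": joint torques, N m; "position": TCP position; "ee_rot": TCP orientation; "contact_force": force on the tool from outside, world axes, zero at the start; "moment": the same for the moment, N m; "width": finger opening in m.
Only numpy, scipy, OpenCV 4.12 (cv2) and the standard library are available. Lean on these libraries where they do the work, as an engineer would, in place of code of your own. Each camera call takes 0.05 s, during which the arm holds its last target.

### The job

Take the aluminium block with the blue patch on its top and push it home in the corner of the red drilling fence: flat on the bench, its long side flush against the long bar and its end flush against the short bar. Set it down rather than dropping it, leave the rubber pad and the wooden chock where they are, and let go.

Things in the scene. Friction and masses are not known exactly. Their poses are not given: they have to be found in the camera images.
- alu_center (a point): Centre of the aluminium block to be set up: bare pale-silver metal, blue patch (36 x 60 mm) with thin white cross on top. 50 mm along its x, 90 mm along its y, 50 mm high (this point is 25 mm above its underside), 0.5 to 0.8 kg. Loose on the bench, z up, its y within 25 degrees of world y.
- corner (a point): Inner corner of the bolted-down red L fence, at bench height; z up, yaw within 15 degrees of the world's. Long bar: inner face is its plane x=0, from here 220 mm towards -y. Short bar: inner face is y=0, 120 mm towards -x. Bars 25 mm wide, only 12 mm high: fingers held higher pass over. Block seated, its y along the long bar: centre at x -25, y -45, z 25 mm in this frame.
- pad_center (a point): Bystander: centre of a black ribbed rubber jack pad, 60 x 80 x 40 mm high (x, y, z), loose on the bench. Not to be moved.
- chock_center (a point): Bystander: centre of a pale wooden chock, 50 x 100 x 45 mm high (x, y, z), loose on the bench. Not to be moved.
Things that resemble listed ones, but are neither listed nor needed, are in the scene too. What is shaped like the part that bears alu_center but green is not meant.

How it is judged:
On the way:
1. the aluminium block, down on the bench, is pushed up against the fence (contact force between alu and fence above 0.5 N and height (world z) of alu_center below 0.033 m), for 0.05 s.
At the end, for the whole second after the job is handed in: The aluminium block rests flat on the bench (within 6 mm and 10 degrees) in the fence corner, its long side along the long bar within 10 degrees, its centre within 10 mm of the seated place in both directions, and it is at rest and released (x of alu_center in the frame of corner between -0.035 and -0.015 m and y of alu_center in the frame of corner between -0.055 and -0.035 m and height (world z) of alu_center between 0.019 and 0.031 m and angle between alu_center's own z axis and vertical below 0.175 rad and angle between the y axis of alu_center and the y axis of corner, either way round below 0.175 rad and linear speed of alu below 0.02 m/s); the robot touches nothing.
It fails at once if the block is dropped (touching nothing while more than 25 mm above the bench) (height (world z) of alu_center above 0.05 m and contact force between alu and anything else below 0.1 N).
It fails at once if the rubber pad is moved more than 20 mm (distance of pad_center from where it was at the start of the episode above 0.02 m).
It fails at once if the wooden chock is moved more than 20 mm (distance of chock_center from where it was at the start of the episode above 0.02 m).
It also fails if it takes over 38 s, if anything falls off the work surface, if the arm or the gripper's body presses on something with over 40 N, if the wrist force passes 120 N, or if a joint passes its speed limit or range.

## Working session

There is one attempt and no reset: what is moved stays moved. The work goes in short steps, Python scripts to look and compute and a tool call to move; the robot and the scene stay as the last step left them, time stands still between calls to the robot, and variables do not carry over. Pictures are saved under pics/ and viewed, and the job is handed in when it is done.

Besides the shell and the picture viewer there is one more tool, called as a command line: name --argument value ..., lists and objects as JSON in quotes. apply_moves: Moves the arm, as the interface text tells. Its arguments: {"type":"object","properties":{"moves":{"type":"array"},"newtons":{"type":"number"}},"required":["moves"]}

```bash
mkdir -p pics; ls; python3 - <<'E'
from rig import manip, imaging
import cv2, numpy as np, pickle
print(manip.get_state(), manip.pinch_z)
d={}
for n in("scene","top"):
    i=imaging.get_image(n); d[n]=i
    cv2.imwrite(f"pics/{n}0.png",i["image"][:,:,::-1])
    print(n,i["fx"],i["fy"],i["cx"],i["cy"],i["R"],i["t"])
pickle.dump(d,open("im0.pkl","wb"))
E
```

```text
pics
{'clock': 0.0, 'qpos': array([-1.23402647e+00,  2.76607280e-01,  1.50614396e+00,  4.55208436e-06,
        1.36071195e+00, -1.21026550e-01]), 'qd': array([-1.17410424e-03, -1.46712520e-03, -3.32741562e-04, -5.86242061e-04,
        7.91073597e-05,  3.95053410e-04]), 'effort': array([ 2.77485087e-03, -4.16772366e+01, -2.45805627e+01,  2.99887279e-04,
        1.11603033e-02, -9.33645310e-06]), 'position': array([ 0.2539383 , -0.51528909,  0.2304284 ]), 'ee_rot': array([-9.30071320e-04,  9.73916671e-01,  2.26904041e-01, -9.84807359e-05]), 'contact_force': array([-0.84698942,  0.13500516,  0.51785724]), 'moment': array([-0.01760133, -0.01290147, -0.00055847]), 'width': 0.08536520957946132} 0.0187
scene 364.8969798153726 364.8969798153726 253.03074368882102 193.84065545979618 [[-0.02449843  0.99965834 -0.00911243]
 [ 0.54937167  0.00584678 -0.83555765]
 [-0.83521889 -0.02547596 -0.54932721]] [ 0.02516422 -0.23829023  1.12223374]
top 360.47351296756773 360.47351296756773 256.6006842534629 189.44660430699957 [[ 0.0025737  -0.99923788 -0.0389492 ]
 [-0.99179786  0.0024267  -0.12779326]
 [ 0.12779038  0.03895864 -0.99103574]] [-0.01413925  0.5162539   0.70138363]
```

View pics/scene0.png

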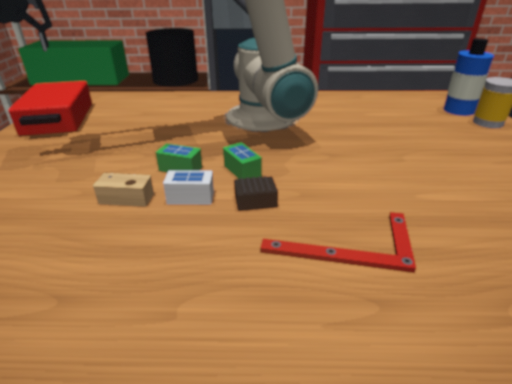

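View pics/top0.png

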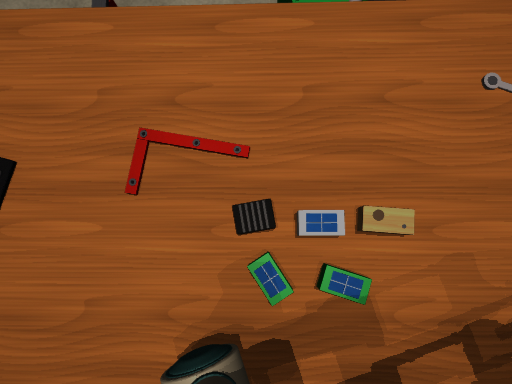

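Scene view: the silver block with the blue patch is at about (189,187), the pad at (256,193), the chock at (124,190), and the fence corner is near (408,262). Top view: the block is at (321,223), the pad at (254,217), the chock at (387,220), the green decoys at (270,278) and (345,284), and the fence's inner corner is near (148,141).

```bash
cat > h.py <<'E'
import numpy as np, cv2, pickle
def ray(c,uv):
    uv=np.atleast_2d(uv).astype(float)
    d=np.c_[(uv[:,0]-c["cx"])/c["fx"],(uv[:,1]-c["cy"])/c["fy"],np.ones(len(uv))]@c["R"]
    return -c["R"].T@c["t"],d
def onplane(c,uv,z):
    o,d=ray(c,uv); return o+d*((z-o[2])/d[:,2])[:,None]
def tri(c1,u1,c2,u2):
    P=[np.array([[c["fx"],0,c["cx"]],[0,c["fy"],c["cy"]],[0,0,1]])@np.c_[c["R"],c["t"]] for c in(c1,c2)]
    X=cv2.triangulatePoints(P[0],P[1],np.array(u1,float).reshape(2,1),np.array(u2,float).reshape(2,1)); return (X[:3]/X[3]).ravel()
def cloud(c):
    v,u=np.mgrid[:384,:512]; z=c["range_z"]
    p=np.stack([(u-c["cx"])/c["fx"]*z,(v-c["cy"])/c["fy"]*z,z],-1)
    return (p-c["t"])@c["R"]
def comps(m,amin=60):
    cs,_=cv2.findContours(m.astype(np.uint8),cv2.RETR_EXTERNAL,cv2.CHAIN_APPROX_NONE)
    return [c for c in cs if cv2.contourArea(c)>amin]
def rect(pts):
    (cx,cy),(w,h),a=cv2.minAreaRect((np.asarray(pts)[:,:2]*1000).astype(np.float32))
    if w>h: w,h,a=h,w,a-90   # h long; short dir at angle a
    a=(a+90)%180-90
    return cx,cy,w,h,a
E
python3 - <<'E'
from h import *
d=pickle.load(open("im0.pkl","rb"))
for n,c in d.items():
    im=c["image"].astype(int); hsv=cv2.cvtColor(c["image"],cv2.COLOR_RGB2HSV)
    H,S,V=[hsv[...,k].astype(int) for k in range(3)]
    X=cloud(c)
    print(n,"bench z",np.median(X[100:300,100:400,2]))
    masks=dict(blue=(H>100)&(H<125)&(S>120),red=((H<4)|(H>174))&(S>190)&(V>110),silver=(S<60)&(V>130),dark=(V<60),green=(H>45)&(H<80)&(S>120))
    for k,m in masks.items():
        for q in comps(m,50):
            x,y,w,h=cv2.boundingRect(q)
            mm=np.zeros(m.shape,np.uint8); cv2.drawContours(mm,[q],-1,1,-1)
            mo=cv2.moments(q); cen=(mo["m10"]/mo["m00"],mo["m01"]/mo["m00"])
            z=X[...,2][(mm>0)&(c["range_z"]>0)]
            if len(z)==0: continue
            print(k,(x,y,w,h),np.round(cen,2),"z pct",np.round(np.percentile(z,[5,50,95]),4))
E
```

```text
scene bench z 0.0019462279047652122
blue (445, 97, 33, 18) [460.19 106.13] z pct [0.0077 0.0269 0.0457]
blue (456, 50, 37, 25) [472.86  62.31] z pct [0.1259 0.154  0.1729]
red (262, 214, 153, 56) [360.38 250.5 ] z pct [0.0096 0.0135 0.0148]
red (10, 82, 76, 53) [ 45.99 108.03] z pct [0.014  0.0752 0.0823]
silver (163, 170, 50, 34) [187.51 186.29] z pct [0.0062 0.0431 0.0526]
silver (227, 106, 16, 19) [233.46 116.44] z pct [0.0103 0.0126 0.0155]
silver (463, 79, 13, 19) [469.2   88.95] z pct [0.0597 0.0815 0.1077]
silver (486, 77, 26, 9) [499.63  80.7 ] z pct [0.1196 0.122  0.1229]
silver (266, 63, 43, 26) [282.33  73.56] z pct [0.1652 0.1934 0.2043]
silver (246, 56, 16, 17) [254.17  64.28] z pct [0.1615 0.1772 0.1898]
dark (237, 192, 39, 17) [256.26 199.68] z pct [0.0092 0.0253 0.0398]
dark (20, 115, 41, 10) [ 39.6  119.19] z pct [0.0459 0.0553 0.0618]
dark (272, 90, 41, 27) [291.94 107.05] z pct [0.0917 0.1122 0.135 ]
dark (319, 65, 133, 24) [383.95  79.91] z pct [-0.1464 -0.1081 -0.0707]
dark (470, 39, 17, 15) [477.83  45.91] z pct [0.1773 0.1951 0.2117]
dark (322, 31, 148, 31) [39
[... 1668 characters left out ...]
02 ]
dark (495, 323, 17, 18) [503.84 331.39] z pct [-0.0023 -0.0001  0.0019]
dark (316, 263, 12, 27) [320.76 275.61] z pct [0.0003 0.0255 0.0484]
dark (357, 206, 14, 26) [359.61 218.74] z pct [0.0028 0.0235 0.0415]
dark (232, 199, 44, 36) [253.48 216.32] z pct [0.037  0.04   0.0426]
dark (0, 157, 17, 52) [  5.47 175.25] z pct [-0.0005  0.0104  0.0133]
dark (136, 140, 36, 55) [143.71 165.78] z pct [0.0005 0.0057 0.0105]
dark (92, 0, 25, 7) [103.19   3.13] z pct [-0.4272 -0.3717 -0.3665]
green (317, 264, 55, 41) [343.88 283.49] z pct [0.0357 0.0497 0.0519]
green (247, 252, 46, 54) [269.86 278.33] z pct [0.0475 0.0498 0.0519]
green (278, 0, 71, 3) [307.96   0.58] z pct [-0.7333 -0.727  -0.4918]
```

```bash
cat > meas.py <<'E'
from h import *
def hs(c):
    hsv=cv2.cvtColor(c["image"],cv2.COLOR_RGB2HSV); return [hsv[...,k].astype(int) for k in range(3)]
def fence(c):
    H,S,V=hs(c)
    m=((H<4)|(H>174))&(S>170)&(V>70)
    q=max((q for q in comps(m,50)),key=lambda q:cv2.arcLength(q,True) if 1 else 0)
    return m,q
def fenceframe(c,z=0.012):
    # top-face red pixels -> plane; bar directions by PCA line fits of each bar's centre line
    H,S,V=hs(c); v,u=np.nonzero(((H<4)|(H>174))&(S>150)&(V>60))
    P=onplane(c,np.c_[u,v],z)[:,:2]
    k=(P[:,0]>0.3)&(P[:,0]<0.8)&(P[:,1]>-0.1)&(P[:,1]<0.4); P=P[k]
    return P
E
python3 - <<'E'
from meas import *
d=pickle.load(open("im0.pkl","rb"))
for n,c in d.items():
    P=fenceframe(c); print(n,len(P),P.min(0),P.max(0), 'rect',rect(P))
    H,S,V=hs(c); X=cloud(c)
    # blue patch on block
    m=(H>95)&(H<130)&(S>90)
    box=(155,165,225,210) if n=="scene" else (295,205,350,240)
    v,u=np.nonzero(m); k=(u>box[0])&(u<box[2])&(v>box[1])&(v<box[3])
    hull=np.c_[u,v][k]; W=onplane(c,hull,0.05); print(n,"patch rect",rect(W), "pix",hull.mean(0))
    # all objects at height via cloud
    for nm,zl,zh in(("tall",0.03,0.06),):
        z=X[...,2]; mk=(z>zl)&(z<zh)&(X[...,0]>0.25)&(X[...,0]<0.75)&(abs(X[...,1])<0.4)&(c["range_z"]>0)
        for q in comps(mk,80):
            mm=np.zeros(mk.shape,np.uint8); cv2.drawContours(mm,[q],-1,1,-1); p=X[(mm>0)&mk]; zt=np.percentile(p[:,2],80)
            pt=p[abs(p[:,2]-zt)<0.004]; print(nm,len(pt),"ztop",round(float(zt),4),"rect",np.round(rect(pt),1))
E
```

```text
scene 1942 [0.51728415 0.00479597] [0.66136043 0.26307116] rect (569.4739990234375, 133.8513946533203, 147.84915161132812, 239.39273071289062, -10.116966247558594)
scene patch rect (446.6247863769531, -143.1887664794922, 23.46982765197754, 55.00197982788086, 0.5015726685523987) pix [188.01734104 176.02312139]
tall 690 ztop 0.0428 rect [463.2  -8.7  61.3  79.5   9.7]
tall 725 ztop 0.0469 rect [ 456.1 -272.7   52.4  100.6   -3.6]
tall 666 ztop 0.0521 rect [ 449.9 -141.2   53.6   89.5    0.7]
tall 449 ztop 0.0521 rect [ 332.4 -184.4   53.5   90.4  -19.4]
tall 459 ztop 0.0522 rect [341.8 -40.7  51.1  92.8 -55.9]
top 1706 [0.50984309 0.00313918] [0.65404274 0.26662781] rect (563.3847045898438, 134.82115173339844, 144.27879333496094, 243.99505615234375, -10.194358825683594)
top patch rect (449.678955078125, -140.79443359375, 35.084468841552734, 58.87380599975586, 0.00681573711335659) pix [320.97785978 222.07564576]
tall 1257 ztop 0.0509 rect [ 331.5 -184.2   49.5   89.9  -17.8]
tall 1222 ztop 0.0509 rect [340.8 -40.3  50.   89.6 -56.9]
tall 1195 ztop 0.051 rect [ 4.488e+02 -1.408e+02  4.900e+01  8.980e+01 -1.000e-01]
tall 1312 ztop 0.0459 rect [ 454.8 -271.8   49.9  100.1   -4.5]
tall 1143 ztop 0.0413 rect [462.   -7.9  59.6  79.8  10.1]
```

```bash
cat > fence.py <<'E'
from meas import *
def fit(P,zz=None):
    # P: red points in xy. iterative: split bars by approx frame, centre line per bin, width per bin
    th=np.radians(-7); c0=np.array([0.63,0.25])
    for it in range(6):
        ex=np.array([np.cos(th),np.sin(th)]); ey=np.array([-np.sin(th),np.cos(th)])
        q=np.c_[(P-c0)@ex,(P-c0)@ey]
        L=q[(q[:,1]<-0.03)&(q[:,1]>-0.205)&(abs(q[:,0]-.0125)<.02)]; Sb=q[(q[:,0]<-0.03)&(q[:,0]>-0.11)&(abs(q[:,1]-.0125)<.02)]
        bl=np.polyfit(L[:,1],L[:,0],1); bs=np.polyfit(Sb[:,0],Sb[:,1],1)
        dth=-bl[0]; 
        sx=bl[1]-0.0125; sy=bs[1]-0.0125
        c0=c0+ex*sx+ey*sy; th+=dth
    wl=np.percentile(L[:,0],[2,98]);ws=np.percentile(Sb[:,1],[2,98])
    return c0,np.degrees(th),np.degrees(bs[0]),wl,ws,(q[:,0].min(),q[:,1].min(),q[:,0].max(),q[:,1].max()),len(L),len(Sb)
if __name__=="__main__":
    d=pickle.load(open("im0.pkl","rb"))
    for n,c in d.items():
        H,S,V=hs(c); X=cloud(c)
        for vmin in (60,110,150):
            m=((H<5)|(H>174))&(S>150)&(V>vmin)
            v,u=np.nonzero(m); P=onplane(c,np.c_[u,v],0.012)[:,:2]
            k=(P[:,0]>0.3)&(P[:,0]<0.8)&(P[:,1]>-0.1)&(P[:,1]<0.4)
            print(n,vmin,[np.round(x,4) for x in fit(P[k])])
        mz=m&(X[...,2]>0.007)&(X[...,2]<0.018)&(X[...,0]>.3); print(n,"cloud",[np.round(x,4) for x in fit(X[mz][:,:2])])
E
python3 fence.py
python3 - <<'E'
from h import *
d=pickle.load(open("im0.pkl","rb"))
a=d["top"]["image"][115:205,110:265,::-1]; b=d["scene"]["image"][200:280,250:425,::-1]
cv2.imwrite("pics/f.png",np.vstack([cv2.resize(a,(700,300),interpolation=0)[:, :],cv2.resize(b,(700,300),interpolation=0)]))
E
```

```text
scene 60 [array([0.6327, 0.2203]), np.float64(-10.3266), np.float64(1.0366), array([-0.0017,  0.0255]), array([0.0002, 0.0228]), array([-0.1219, -0.2171,  0.0273,  0.0239]), np.int64(1139), np.int64(353)]
scene 110 [array([0.6327, 0.2203]), np.float64(-10.3266), np.float64(1.0366), array([-0.0017,  0.0255]), array([0.0002, 0.0228]), array([-0.1219, -0.2171,  0.0273,  0.0239]), np.int64(1139), np.int64(353)]
scene 150 [array([0.6289, 0.2209]), np.float64(-9.7238), np.float64(0.0317), array([0.0009, 0.023 ]), array([0.0016, 0.0237]), array([-0.1179, -0.2171,  0.0239,  0.0246]), np.int64(912), np.int64(334)]
scene cloud [array([0.6306, 0.2204]), np.float64(-9.7805), np.float64(0.4391), array([0.0011, 0.0218]), array([0.0017, 0.0233]), array([-0.1171, -0.2167,  0.0231,  0.0244]), np.int64(913), np.int64(334)]
top 60 [array([0.6273, 0.2227]), np.float64(-10.201), np.float64(0.1383), array([0.0007, 0.0244]), array([0.0006, 0.0243]), array([-0.1195, -0.2202,  0.0249,  0.025 ]), np.int64(826), np.int64(379)]
top 110 [array([0.6275, 0.223 ]), np.float64(-10.1417), np.float64(-0.0056), array([0.0009, 0.024 ]), array([0.0011, 0.024 ]), array([-0.1193, -0.219 ,  0.0246,  0.0246]), np.int64(795), np.int64(356)]Traceback (most recent call last):
  File "fence.py", line 23, in <module>
    print(n,vmin,[np.round(x,4) for x in fit(P[k])])
                                         ~~~^^^^^^
  File "fence.py", line 9, in fit
    bl=np.polyfit(L[:,1],L[:,0],1); bs=np.polyfit(Sb[:,0],Sb[:,1],1)
                                       ~~~~~~~~~~^^^^^^^^^^^^^^^^^^^
    raise TypeError("expected non-empty vector for x")
TypeError: expected non-empty vector for x
```

View pics/f.png

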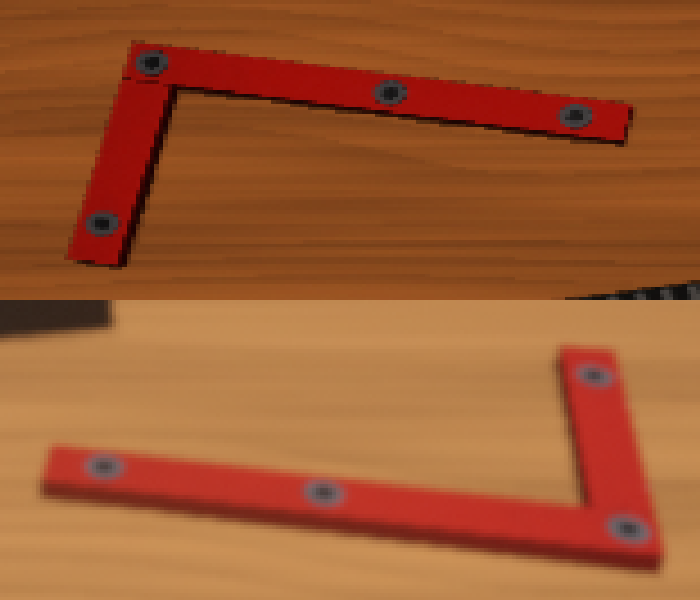

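```bash
cat > plan.py <<'E'
from rig import manip
import numpy as np, sys
from scipy.spatial.transform import Rotation as Ro
def plan(p,yawy,n,show=True):
    """yawy: world angle (deg) of tool y; tool down"""
    s=manip.get_state(); R0=Ro.from_quat(np.roll(s["ee_rot"],-1)); a=np.radians(yawy)
    y=np.array([np.cos(a),np.sin(a),0]); z=np.array([0,0,-1.]); x=np.cross(y,z)
    R1=Ro.from_matrix(np.c_[x,y,z]); rv=(R0.inv()*R1).as_rotvec()
    dp=(np.array(p)-s["position"])/n
    print("t",s["clock"],"pos",np.round(s["position"],4),"tool y ang",np.degrees(np.arctan2(*R0.as_matrix()[1::-1,1])).round(2),"F",np.round(s["contact_force"],1),"w",round(s["width"],4))
    for k in range(n):
        R=R0*Ro.from_rotvec(rv*k/n); print(np.round(R.inv().apply(dp),4).tolist(),np.round(rv/n,4).tolist())
if __name__=="__main__":
    a=list(map(float,sys.argv[1:])); plan(a[:3],a[3],int(a[4]))
E
python3 plan.py 0.449 -0.141 0.11 0 16
python3 - <<'E'
from h import *
d=pickle.load(open("im0.pkl","rb"))
print("patch 2-view",tri(d["top"],[320.98,222.08],d["scene"],[188.02,176.02]))
# fence outer corner & free end: screw heads (corner, mid, end)
for a,b in(([143.5,133.8],[406.7,260.8]),([196.4,142.7],[331,251.2]),([237.4,149.7],[275.8,244.3])): print("screw",tri(d["top"],a,d["scene"],b))
E
```

```text
t 0.1 pos [ 0.254  -0.5153  0.2305] tool y ang -63.77 F [-0.5  0.1 -1.1] w 0.0858
[0.0213, -0.0156, 0.0076] [-0.0001, -0.0001, -0.0696]
[0.0223, -0.0141, 0.0076] [-0.0001, -0.0001, -0.0696]
[0.0232, -0.0125, 0.0076] [-0.0001, -0.0001, -0.0696]
[0.024, -0.0108, 0.0076] [-0.0001, -0.0001, -0.0696]
[0.0247, -0.0091, 0.0076] [-0.0001, -0.0001, -0.0696]
[0.0253, -0.0074, 0.0075] [-0.0001, -0.0001, -0.0696]
[0.0258, -0.0056, 0.0075] [-0.0001, -0.0001, -0.0696]
[0.0261, -0.0038, 0.0075] [-0.0001, -0.0001, -0.0696]
[0.0263, -0.002, 0.0075] [-0.0001, -0.0001, -0.0696]
[0.0264, -0.0002, 0.0075] [-0.0001, -0.0001, -0.0696]
[0.0263, 0.0017, 0.0075] [-0.0001, -0.0001, -0.0696]
[0.0261, 0.0035, 0.0075] [-0.0001, -0.0001, -0.0696]
[0.0258, 0.0053, 0.0075] [-0.0001, -0.0001, -0.0696]
[0.0254, 0.0071, 0.0075] [-0.0001, -0.0001, -0.0696]
[0.0249, 0.0088, 0.0075] [-0.0001, -0.0001, -0.0696]
[0.0242, 0.0105, 0.0075] [-0.0001, -0.0001, -0.0696]
patch 2-view [ 0.44959797 -0.14144121  0.05158335]
screw [0.64113139 0.23239946 0.01177306]
screw [0.62050268 0.11677537 0.01165707]
screw [0.60453254 0.02787886 0.01148264]
```

apply_moves --moves '[0.085, 0.021, -0.016, 0.0076, 0, 0, -0.07, 0.085, 0.022, -0.014, 0.0076, 0, 0, -0.07, 0.085, 0.023, -0.0125, 0.0076, 0, 0, -0.07, 0.085, 0.024, -0.011, 0.0076, 0, 0, -0.07, 0.085, 0.025, -0.009, 0.0076, 0, 0, -0.07, 0.085, 0.025, -0.0075, 0.0075, 0, 0, -0.07, 0.085, 0.026, -0.0055, 0.0075, 0, 0, -0.07, 0.085, 0.026, -0.004, 0.0075, 0, 0, -0.07]' --newtons 60

```text
clock: 0.77
position: [0.3491, -0.3252, 0.1648]
ee_rot: [-0.001, 0.869, 0.495, -0.001]
contact_force: [0.8, -0.8, -0.3]
width: 0.0851
```

```bash
python3 plan.py 0.449 -0.141 0.10 0 8
```

```text
t 0.7667 pos [ 0.3491 -0.3252  0.1648] tool y ang -30.73 F [ 0.8 -0.8 -0.3] w 0.0851
[0.0262, -0.001, 0.0081] [-0.0003, 0.0001, -0.067]
[0.0262, 0.0007, 0.0081] [-0.0003, 0.0001, -0.067]
[0.0261, 0.0025, 0.0081] [-0.0003, 0.0001, -0.067]
[0.0259, 0.0042, 0.0081] [-0.0003, 0.0001, -0.067]
[0.0255, 0.006, 0.0081] [-0.0003, 0.0001, -0.067]
[0.0251, 0.0076, 0.0081] [-0.0003, 0.0001, -0.067]
[0.0245, 0.0093, 0.0081] [-0.0003, 0.0001, -0.067]
[0.0238, 0.0109, 0.0081] [-0.0003, 0.0001, -0.067]
```

apply_moves --moves '[0.085, 0.026, -0.001, 0.008, 0, 0, -0.067, 0.085, 0.026, 0.0007, 0.008, 0, 0, -0.067, 0.085, 0.026, 0.0025, 0.008, 0, 0, -0.067, 0.085, 0.026, 0.004, 0.008, 0, 0, -0.067, 0.085, 0.0255, 0.006, 0.008, 0, 0, -0.067, 0.085, 0.025, 0.0076, 0.008, 0, 0, -0.067, 0.085, 0.0245, 0.009, 0.008, 0, 0, -0.067, 0.085, 0.024, 0.011, 0.008, 0, 0, -0.067]'

```text
clock: 1.43
position: [0.4473, -0.1284, 0.0958]
ee_rot: [-0.003, 0.698, 0.716, -0.001]
contact_force: [-0.4, -0.6, 0.9]
width: 0.0852
```

```bash
python3 plan.py 0.449 -0.141 0.07 0 2;python3 plan.py 0.449 -0.141 0.016 0 6
```

```text
t 1.4333 pos [ 0.4473 -0.1284  0.0958] tool y ang 1.5 F [-0.4 -0.6  0.9] w 0.0852
[-0.0063, 0.0007, 0.0129] [-0.0028, -0.0011, 0.0131]
[-0.0063, 0.0008, 0.0129] [-0.0028, -0.0011, 0.0131]
t 1.4333 pos [ 0.4473 -0.1284  0.0958] tool y ang 1.5 F [-0.4 -0.6  0.9] w 0.0852
[-0.0021, 0.0003, 0.0133] [-0.0009, -0.0004, 0.0044]
[-0.0021, 0.0003, 0.0133] [-0.0009, -0.0004, 0.0044]
[-0.0021, 0.0003, 0.0133] [-0.0009, -0.0004, 0.0044]
[-0.0021, 0.0003, 0.0133] [-0.0009, -0.0004, 0.0044]
[-0.0021, 0.0003, 0.0133] [-0.0009, -0.0004, 0.0044]
[-0.0021, 0.0003, 0.0133] [-0.0009, -0.0004, 0.0044]
```

apply_moves --moves '[0.085, -0.006, 0.0007, 0, -0.003, -0.001, 0.013, 0.085, -0.006, 0.0007, 0, -0.003, -0.001, 0.013, 0.085, 0, 0, 0, 0, 0, 0, 0.085, 0, 0, 0.01, 0, 0, 0, 0.085, 0, 0, 0.01, 0, 0, 0, 0.085, 0, 0, 0.005, 0, 0, 0, 0.085, 0, 0, 0, 0, 0, 0, 0.085, 0, 0, 0, 0, 0, 0]'

```text
clock: 2.1
position: [0.4484, -0.1401, 0.0688]
ee_rot: [-0.001, 0.708, 0.707, 0.0]
contact_force: [-0.5, 1.2, -0.2]
width: 0.0849
```

```bash
python3 plan.py 0.449 -0.141 0.016 0 5
python3 - <<'E'
from rig import imaging
import cv2
for n in("scene","top"): cv2.imwrite(f"pics/{n}1.png",imaging.get_image(n)["image"][100:300,:,::-1])
E
python3 -c "
import cv2,numpy as np
cv2.imwrite('pics/m1.png',np.vstack([cv2.imread('pics/scene1.png'),cv2.imread('pics/top1.png')]))"
```

```text
t 2.1 pos [ 0.4484 -0.1401  0.0688] tool y ang -0.08 F [-0.5  1.2 -0.2] w 0.0849
[-0.0002, 0.0001, 0.0106] [-0.0003, -0.0004, -0.0003]
[-0.0002, 0.0001, 0.0106] [-0.0003, -0.0004, -0.0003]
[-0.0002, 0.0001, 0.0106] [-0.0003, -0.0004, -0.0003]
[-0.0002, 0.0001, 0.0106] [-0.0003, -0.0004, -0.0003]
[-0.0002, 0.0001, 0.0106] [-0.0003, -0.0004, -0.0003]
```

View pics/m1.png

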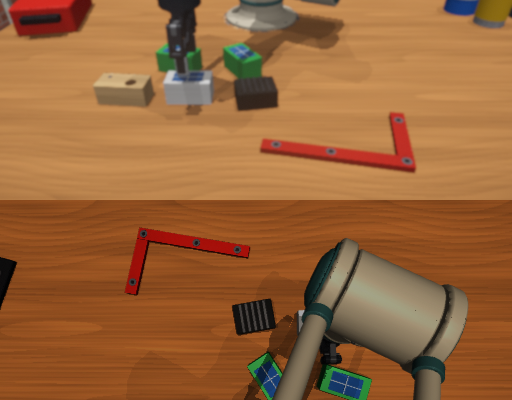

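The scene view (cropped at row 100) shows the gripper straight above the silver block, near (185,75). Its jaws straddle the block front to back and stay clear of the neighbours, so I'll descend.

apply_moves --moves '[0.085, 0, 0, 0.012, 0, 0, 0, 0.085, 0, 0, 0.012, 0, 0, 0, 0.085, 0, 0, 0.012, 0, 0, 0, 0.085, 0, 0, 0.01, 0, 0, 0, 0.085, 0, 0, 0.005, 0, 0, 0, 0.085, 0, 0, 0.002, 0, 0, 0, 0.085, 0, 0, 0, 0, 0, 0, 0.085, 0, 0, 0, 0, 0, 0]'

```text
clock: 2.87
position: [0.4525, -0.143, 0.0187]
ee_rot: [0.004, 0.708, 0.706, 0.002]
contact_force: [0.4, -0.8, 0.8]
width: 0.085
```

```bash
python3 plan.py 0.449 -0.141 0.016 0 1
```

```text
t 2.8667 pos [ 0.4525 -0.143   0.0187] tool y ang -0.21 F [ 0.4 -0.8  0.8] w 0.085
[0.002, -0.0035, 0.0026] [0.0087, 0.0027, -0.0037]
```

apply_moves --moves '[0.085, 0.002, -0.0035, 0.002, 0.009, 0.003, -0.004, 0.085, 0, 0, 0, 0, 0, 0, 0.04, 0, 0, 0, 0, 0, 0, 0.04, 0, 0, 0, 0, 0, 0, 0.04, 0, 0, 0, 0, 0, 0, 0.04, 0, 0, 0, 0, 0, 0, 0.04, 0, 0, 0, 0, 0, 0, 0.04, 0, 0, 0, 0, 0, 0]' --newtons 60

```text
clock: 3.53
position: [0.4494, -0.1413, 0.0186]
ee_rot: [0.001, 0.707, 0.708, 0.0]
contact_force: [-0.2, -1.4, -0.1]
width: 0.049
```

```bash
python3 plan.py 0.449 -0.141 0.016 0 1
```

```text
t 3.5333 pos [ 0.4494 -0.1413  0.0186] tool y ang 0.07 F [-0.2 -1.4 -0.1] w 0.049
[0.0003, -0.0004, 0.0026] [0.0014, 0.0011, 0.0012]
```

apply_moves --moves '[0.04, 0, 0, -0.004, 0, 0, 0, 0.04, 0, 0, -0.008, 0, 0, 0, 0.04, 0, 0, -0.012, 0, 0, 0, 0.04, 0, 0, -0.012, 0, 0, 0, 0.04, 0, 0, -0.012, 0, 0, 0, 0.04, 0, 0, -0.01, 0, 0, 0, 0.04, 0, 0, -0.004, 0, 0, 0, 0.04, 0, 0, 0, 0, 0, 0]'

```text
clock: 4.2
position: [0.4444, -0.1386, 0.0813]
ee_rot: [-0.005, 0.707, 0.707, -0.002]
contact_force: [0.1, -0.3, -6.2]
width: 0.0491
```

```bash
python3 - <<'E'
import numpy as np
a=np.radians(-10.1);R=np.array([[np.cos(a),-np.sin(a)],[np.sin(a),np.cos(a)]]);c=np.array([.6275,.2225])
for o in((-.025,-.045),(-.037,-.057)): print(o,c+R@o)
E
python3 plan.py 0.574 0.173 0.08 -10.1 16
```

```text
(-0.025, -0.045) [0.59499592 0.18258153]
(-0.037, -0.057) [0.58107748 0.17287189]
t 4.2 pos [ 0.4444 -0.1386  0.0813] tool y ang 0.06 F [ 0.1 -0.3 -6.2] w 0.0491
[0.0195, 0.0081, 0.0001] [-0.0006, -0.0002, 0.0111]
[0.0196, 0.0079, 0.0001] [-0.0006, -0.0002, 0.0111]
[0.0196, 0.0077, 0.0001] [-0.0006, -0.0002, 0.0111]
[0.0197, 0.0075, 0.0001] [-0.0006, -0.0002, 0.0111]
[0.0198, 0.0072, 0.0001] [-0.0006, -0.0002, 0.0111]
[0.0199, 0.007, 0.0001] [-0.0006, -0.0002, 0.0111]
[0.02, 0.0068, 0.0001] [-0.0006, -0.0002, 0.0111]
[0.02, 0.0066, 0.0001] [-0.0006, -0.0002, 0.0111]
[0.0201, 0.0064, 0.0001] [-0.0006, -0.0002, 0.0111]
[0.0202, 0.0061, 0.0001] [-0.0006, -0.0002, 0.0111]
[0.0202, 0.0059, 0.0001] [-0.0006, -0.0002, 0.0111]
[0.0203, 0.0057, 0.0001] [-0.0006, -0.0002, 0.0111]
[0.0204, 0.0055, 0.0001] [-0.0006, -0.0002, 0.0111]
[0.0204, 0.0052, 0.0001] [-0.0006, -0.0002, 0.0111]
[0.0205, 0.005, 0.0001] [-0.0006, -0.0002, 0.0111]
[0.0205, 0.0048, 0.0001] [-0.0006, -0.0002, 0.0111]
```

apply_moves --moves '[0.04, 0.012, 0.005, 0, 0, 0, 0.01, 0.04, 0.02, 0.008, 0, 0, 0, 0.011, 0.04, 0.02, 0.0075, 0, 0, 0, 0.011, 0.04, 0.02, 0.0075, 0, 0, 0, 0.011, 0.04, 0.02, 0.007, 0, 0, 0, 0.011, 0.04, 0.02, 0.007, 0, 0, 0, 0.011, 0.04, 0.02, 0.007, 0, 0, 0, 0.011, 0.04, 0.02, 0.0065, 0, 0, 0, 0.011]'

```text
clock: 4.87
position: [0.5029, 0.014, 0.0767]
ee_rot: [-0.008, 0.741, 0.672, -0.006]
contact_force: [1.1, 0.0, -5.4]
width: 0.0491
```

```bash
python3 plan.py 0.579 0.172 0.07 -10.1 8
```

```text
t 4.8667 pos [0.5029 0.014  0.0767] tool y ang -5.59 F [ 1.1  0.  -5.4] w 0.0491
[0.0206, 0.0076, 0.0007] [-0.0026, -0.0002, 0.0098]
[0.0207, 0.0074, 0.0007] [-0.0026, -0.0002, 0.0098]
[0.0207, 0.0072, 0.0008] [-0.0026, -0.0002, 0.0098]
[0.0208, 0.0069, 0.0008] [-0.0026, -0.0002, 0.0098]
[0.0209, 0.0067, 0.0008] [-0.0026, -0.0002, 0.0098]
[0.0209, 0.0065, 0.0008] [-0.0026, -0.0002, 0.0098]
[0.021, 0.0063, 0.0008] [-0.0026, -0.0002, 0.0098]
[0.0211, 0.0061, 0.0008] [-0.0026, -0.0002, 0.0098]
```

apply_moves --moves '[0.04, 0.0205, 0.0075, 0, -0.002, 0, 0.01, 0.04, 0.0205, 0.0075, 0, -0.002, 0, 0.01, 0.04, 0.0205, 0.007, 0, -0.002, 0, 0.01, 0.04, 0.0205, 0.007, 0, -0.002, 0, 0.01, 0.04, 0.0205, 0.0065, 0, -0.002, 0, 0.01, 0.04, 0.0205, 0.0065, 0, -0.002, 0, 0.01, 0.04, 0.018, 0.006, 0, -0.002, 0, 0.01, 0.04, 0.008, 0.003, 0, -0.002, 0, 0.01]'

```text
clock: 5.53
position: [0.5699, 0.1651, 0.0675]
ee_rot: [-0.007, 0.768, 0.641, -0.007]
contact_force: [0.3, 0.1, -6.1]
width: 0.0496
```

```bash
python3 plan.py 0.579 0.172 0.07 -10.1 1
```

```text
t 5.5333 pos [0.5699 0.1651 0.0675] tool y ang -10.29 F [ 0.3  0.1 -6.1] w 0.0496
[0.0084, 0.0077, -0.0027] [-0.0192, 0.0009, -0.0033]
```

apply_moves --moves '[0.04, 0.004, 0.004, 0, -0.01, 0, -0.002, 0.04, 0.004, 0.003, 0, -0.009, 0, 0, 0.04, 0, 0, 0, 0, 0, 0, 0.04, 0, 0, 0.01, 0, 0, 0, 0.04, 0, 0, 0.01, 0, 0, 0, 0.04, 0, 0, 0.004, 0, 0, 0, 0.04, 0, 0, 0, 0, 0, 0, 0.04, 0, 0, 0, 0, 0, 0]'

```text
clock: 6.2
position: [0.5745, 0.1686, 0.0371]
ee_rot: [-0.001, 0.767, 0.642, -0.005]
contact_force: [-0.6, 0.4, -5.0]
width: 0.0494
```

```bash
python3 plan.py 0.579 0.172 0.02 -10.1 1
cat > look.py <<'E'
from rig import imaging
import cv2,numpy as np,pickle,sys
k=sys.argv[1]; d={n:imaging.get_image(n) for n in("scene","top")}; pickle.dump(d,open(f"im{k}.pkl","wb"))
a=d["scene"]["image"][150:290,250:430,::-1]; b=d["top"]["image"][110:215,110:270,::-1]
cv2.imwrite(f"pics/m{k}.png",np.vstack([cv2.resize(a,(440,342),interpolation=cv2.INTER_CUBIC),cv2.resize(b,(440,256),interpolation=cv2.INTER_CUBIC)]))
E
python3 look.py 2
```

```text
t 6.2 pos [0.5745 0.1686 0.0371] tool y ang -10.16 F [-0.6  0.4 -5. ] w 0.0494
[0.0043, 0.0039, 0.0171] [-0.0072, 0.0065, -0.0011]
```

View pics/m2.png

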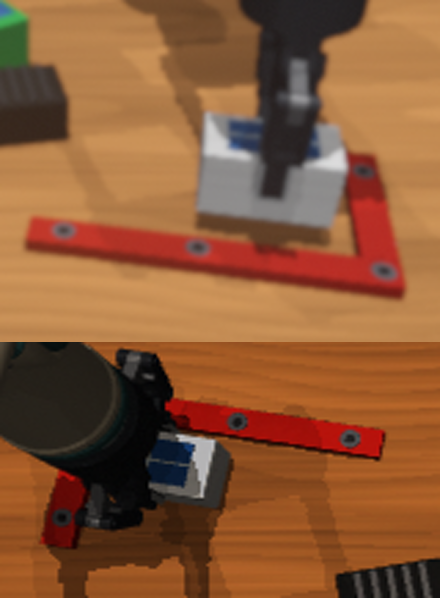

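The block hangs level just inside the L, about 18 mm short of both bars, with its end parallel to the short bar in the scene crop near (350,170). I'll set it down here.

apply_moves --moves '[0.04, 0, 0, 0.005, -0.007, 0.006, -0.001, 0.04, 0, 0, 0.005, 0, 0, 0, 0.04, 0, 0, 0.003, 0, 0, 0, 0.04, 0, 0, 0.002, 0, 0, 0, 0.04, 0, 0, 0, 0, 0, 0, 0.04, 0, 0, 0, 0, 0, 0, 0.04, 0, 0, 0, 0, 0, 0, 0.04, 0, 0, 0, 0, 0, 0]'

```text
clock: 6.97
position: [0.5759, 0.1688, 0.0221]
ee_rot: [0.001, 0.767, 0.642, 0.002]
contact_force: [-0.2, 0.9, -5.9]
width: 0.0491
```

```bash
python3 plan.py 0.579 0.172 0.0186 -10.1 1
```

```text
t 6.9667 pos [0.5759 0.1688 0.0221] tool y ang -10.1 F [-0.2  0.9 -5.9] w 0.0491
[0.0037, 0.0025, 0.0036] [0.0037, -0.0014, -0.0]
```

apply_moves --moves '[0.04, 0, 0, 0.0015, 0.003, -0.001, 0, 0.04, 0, 0, 0.001, 0, 0, 0, 0.04, 0, 0, 0.001, 0, 0, 0, 0.04, 0, 0, 0.001, 0, 0, 0, 0.04, 0, 0, 0, 0, 0, 0, 0.04, 0, 0, 0, 0, 0, 0, 0.04, 0, 0, 0, 0, 0, 0, 0.04, 0, 0, 0, 0, 0, 0]'

```text
clock: 7.63
position: [0.5769, 0.1691, 0.0188]
ee_rot: [0.001, 0.767, 0.642, 0.001]
contact_force: [-0.2, 0.5, -3.5]
width: 0.0491
```

```bash
python3 plan.py 0.579 0.172 0.0186 -10.1 1
```

```text
t 7.6333 pos [0.5769 0.1691 0.0188] tool y ang -10.09 F [-0.2  0.5 -3.5] w 0.0491
[0.0032, 0.0016, 0.0002] [0.0028, -0.0011, 0.0002]
```

apply_moves --moves '[0.04, 0.003, 0.003, 0, 0, 0, 0, 0.04, 0.003, 0.003, 0, 0, 0, 0, 0.04, 0.003, 0.003, 0, 0, 0, 0, 0.04, 0.001, 0.001, 0, 0, 0, 0, 0.04, 0, 0, 0, 0, 0, 0, 0.04, 0, 0, 0, 0, 0, 0, 0.04, 0, 0, 0, 0, 0, 0, 0.04, 0, 0, 0, 0, 0, 0]'

```text
clock: 8.3
position: [0.5891, 0.1776, 0.0187]
ee_rot: [0.001, 0.766, 0.642, 0.0]
contact_force: [-0.9, -0.3, -3.2]
width: 0.0489
```

```bash
python3 plan.py 0.595 0.1826 0.0186 -10.1 1
```

```text
t 8.3 pos [0.5891 0.1776 0.0187] tool y ang -10.05 F [-0.9 -0.3 -3.2] w 0.0489
[0.0059, 0.0049, 0.0001] [0.001, 0.0006, 0.0009]
```

apply_moves --moves '[0.04, 0, 0.0015, 0, 0, 0, 0, 0.04, 0, 0.0015, 0, 0, 0, 0, 0.04, 0, 0.0015, 0, 0, 0, 0, 0.04, 0, 0.0015, 0, 0, 0, 0, 0.04, 0, 0.0015, 0, 0, 0, 0, 0.04, 0, 0.0015, 0, 0, 0, 0, 0.04, 0, 0.0015, 0, 0, 0, 0, 0.04, 0, 0.0015, 0, 0, 0, 0]'

```text
clock: 8.97
position: [0.5934, 0.1771, 0.0191]
ee_rot: [-0.006, 0.767, 0.641, -0.005]
contact_force: [-4.5, 1.4, -0.3]
width: 0.0492
```

```bash
python3 plan.py 0.595 0.1826 0.0186 -10.1 1
```

```text
t 8.9667 pos [0.5934 0.1771 0.0191] tool y ang -10.19 F [-4.5  1.4 -0.3] w 0.0492
[0.0057, 0.0006, 0.0005] [-0.0152, 0.0005, -0.0016]
```

apply_moves --moves '[0.04, 0.0015, 0.0005, 0, -0.004, 0, 0, 0.04, 0.0015, 0.0005, 0, -0.004, 0, 0, 0.04, 0.0015, 0.0005, 0, -0.003, 0, 0, 0.04, 0.0015, 0.0005, 0, -0.002, 0, 0, 0.04, 0.0015, 0.0005, 0, 0, 0, 0, 0.04, 0.0015, 0.0005, 0, 0, 0, 0, 0.04, 0.0015, 0.0005, 0, 0, 0, 0, 0.04, 0.0015, 0.0005, 0, 0, 0, 0]'

```text
clock: 9.63
position: [0.5937, 0.1791, 0.0195]
ee_rot: [0.002, 0.767, 0.642, -0.011]
contact_force: [-4.3, -4.0, 0.7]
width: 0.0495
```

```bash
python3 plan.py 0.595 0.1826 0.0186 -10.1 1
```

```text
t 9.6333 pos [0.5937 0.1791 0.0195] tool y ang -10.14 F [-4.3 -4.   0.7] w 0.0495
[0.0037, 0.0007, 0.0008] [-0.0109, 0.0188, -0.0006]
```

apply_moves --moves '[0.04, 0.0015, 0.0005, 0.0005, -0.004, 0.008, 0, 0.04, 0.002, 0.0005, 0.0005, -0.004, 0.006, 0, 0.04, 0.002, 0.0005, 0, -0.003, 0.004, 0, 0.04, 0.002, 0.0005, 0, 0, 0.003, 0, 0.04, 0.002, 0.0005, 0, 0, 0.003, 0, 0.04, 0.002, 0.0005, 0, 0, 0.003, 0, 0.04, 0.002, 0.0005, 0, 0, 0.003, 0, 0.04, 0.002, 0.0005, 0, 0, 0.003, 0]'

```text
clock: 10.3
position: [0.5945, 0.1831, 0.019]
ee_rot: [-0.002, 0.767, 0.642, -0.005]
contact_force: [-4.6, -7.5, 0.9]
width: 0.0489
```

```bash
python3 plan.py 0.595 0.1826 0.0186 -10.1 1; python3 look.py 3
```

```text
t 10.3 pos [0.5945 0.1831 0.019 ] tool y ang -10.1 F [-4.6 -7.5  0.9] w 0.0489
[-0.0004, 0.0006, 0.0004] [-0.0093, 0.0056, 0.0001]
```

View pics/m3.png

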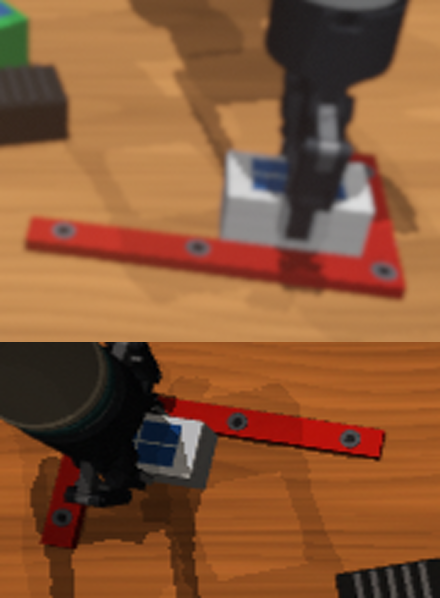

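The picture shows the block in the corner, long face at the long bar and end at the short bar (crop ≈(370,215)). The forces (−4.6, −7.5 N) show contact with both bars, and the TCP is within 1 mm of the calculated seat. I'll release and then rise.

apply_moves --moves '[0.04, 0, 0, 0, 0, 0, 0, 0.085, 0, 0, 0, 0, 0, 0, 0.085, 0, 0, 0, 0, 0, 0, 0.085, 0, 0, 0, 0, 0, 0, 0.085, 0, 0, 0, 0, 0, 0, 0.085, 0, 0, 0, 0, 0, 0, 0.085, 0, 0, 0, 0, 0, 0, 0.085, 0, 0, 0, 0, 0, 0]'

```text
clock: 11.07
position: [0.6043, 0.1862, 0.0229]
ee_rot: [0.003, 0.766, 0.642, 0.004]
contact_force: [0.1, 0.1, 0.8]
width: 0.0852
```

```bash
python3 plan.py 0.5945 0.183 0.09 -10.1 6
```

```text
t 11.0667 pos [0.6043 0.1862 0.0229] tool y ang -10.08 F [0.1 0.1 0.8] w 0.0852
[-0.0008, -0.0014, -0.0112] [0.0016, -0.0006, 0.0001]
[-0.0008, -0.0014, -0.0112] [0.0016, -0.0006, 0.0001]
[-0.0008, -0.0014, -0.0112] [0.0016, -0.0006, 0.0001]
[-0.0008, -0.0015, -0.0112] [0.0016, -0.0006, 0.0001]
[-0.0008, -0.0015, -0.0112] [0.0016, -0.0006, 0.0001]
[-0.0008, -0.0015, -0.0112] [0.0016, -0.0006, 0.0001]
```

apply_moves --moves '[0.085, -0.001, -0.005, 0, 0.002, 0, 0, 0.085, -0.001, -0.004, -0.002, 0, 0, 0, 0.085, 0, 0, -0.006, 0, 0, 0, 0.085, 0, 0, -0.01, 0, 0, 0, 0.085, 0, 0, -0.015, 0, 0, 0, 0.085, 0, 0, -0.02, 0, 0, 0, 0.085, 0, 0, -0.025, 0, 0, 0, 0.085, 0, 0, -0.025, 0, 0, 0]'

```text
clock: 11.73
position: [0.5884, 0.1848, 0.1268]
ee_rot: [-0.001, 0.766, 0.642, -0.002]
contact_force: [1.4, 0.4, -0.1]
width: 0.0849
```

```bash
python3 plan.py 0.5 -0.3 0.25 -30 16
```

```text
t 11.7333 pos [0.5884 0.1848 0.1268] tool y ang -10.07 F [ 1.4  0.4 -0.1] w 0.0849
[-0.0308, -0.0002, -0.0077] [-0.0003, 0.0001, 0.0217]
[-0.0308, 0.0005, -0.0077] [-0.0003, 0.0001, 0.0217]
[-0.0308, 0.0012, -0.0077] [-0.0003, 0.0001, 0.0217]
[-0.0308, 0.0018, -0.0077] [-0.0003, 0.0001, 0.0217]
[-0.0307, 0.0025, -0.0077] [-0.0003, 0.0001, 0.0217]
[-0.0306, 0.0032, -0.0077] [-0.0003, 0.0001, 0.0217]
[-0.0306, 0.0038, -0.0077] [-0.0003, 0.0001, 0.0217]
[-0.0305, 0.0045, -0.0077] [-0.0003, 0.0001, 0.0217]
[-0.0304, 0.0052, -0.0077] [-0.0003, 0.0001, 0.0217]
[-0.0302, 0.0058, -0.0077] [-0.0003, 0.0001, 0.0217]
[-0.0301, 0.0065, -0.0077] [-0.0003, 0.0001, 0.0217]
[-0.03, 0.0071, -0.0077] [-0.0003, 0.0001, 0.0217]
[-0.0298, 0.0078, -0.0077] [-0.0003, 0.0001, 0.0217]
[-0.0296, 0.0084, -0.0077] [-0.0003, 0.0001, 0.0217]
[-0.0294, 0.0091, -0.0077] [-0.0003, 0.0001, 0.0217]
[-0.0292, 0.0097, -0.0077] [-0.0003, 0.0001, 0.0217]
```

Moving aside so the top camera can see the corner.

apply_moves --moves '[0.085, -0.02, 0, -0.01, 0, 0, 0, 0.085, -0.03, 0, -0.01, 0, 0, 0, 0.085, -0.03, 0, -0.01, 0, 0, 0, 0.085, -0.03, 0, -0.008, 0, 0, 0, 0.085, -0.03, 0, -0.008, 0, 0, 0, 0.085, -0.03, 0, -0.008, 0, 0, 0, 0.085, -0.03, 0, -0.008, 0, 0, 0, 0.085, -0.03, 0, -0.008, 0, 0, 0]'

```text
clock: 12.4
position: [0.5514, -0.0434, 0.2144]
ee_rot: [0.005, 0.763, 0.647, 0.009]
contact_force: [0.1, -0.9, 0.0]
width: 0.0853
```

apply_moves --moves '[0.085, -0.03, 0, 0, 0, 0, 0, 0.085, -0.03, 0, 0, 0, 0, 0, 0.085, -0.03, 0, 0, 0, 0, 0, 0.085, -0.03, 0, 0, 0, 0, 0, 0.085, -0.03, 0, 0, 0, 0, 0, 0.085, -0.02, 0, 0, 0, 0, 0, 0.085, -0.01, 0, 0, 0, 0, 0, 0.085, 0, 0, 0, 0, 0, 0]'

```text
clock: 13.07
position: [0.519, -0.2358, 0.2261]
ee_rot: [0.014, 0.765, 0.644, 0.012]
contact_force: [-0.5, -0.3, -0.0]
width: 0.0851
```

```bash
python3 look.py 4; python3 - <<'E'
from meas import *
d=pickle.load(open("im4.pkl","rb"));c0=np.array([.6275,.2225]);a=np.radians(-10.1);R=np.array([[np.cos(a),-np.sin(a)],[np.sin(a),np.cos(a)]])
pix={}
for n,c in d.items():
    X=cloud(c);z=X[...,2]; mk=(z>0.03)&(z<0.06)&(X[...,0]>.4)&(X[...,0]<.75)&(abs(X[...,1])<.4)&(c["range_z"]>0)
    for q in comps(mk,80):
        mm=np.zeros(mk.shape,np.uint8); cv2.drawContours(mm,[q],-1,1,-1); p=X[(mm>0)&mk]; zt=np.percentile(p[:,2],80)
        pt=p[abs(p[:,2]-zt)<.004]; r=rect(pt); print(n,"ztop",round(float(zt),4),np.round(r,1),"fence frame",np.round((np.array(r[:2])/1000-c0)@R*1000,1))
    H,S,V=hs(c); m=(H>95)&(H<130)&(S>90); v,u=np.nonzero(m); W=onplane(c,np.c_[u,v],.05)
    k=np.hypot(W[:,0]-.595,W[:,1]-.1826)<.05; r=rect(W[k]); pix[n]=np.c_[u,v][k].mean(0)
    print(n,"patch",np.round(r,1),"fence frame",np.round((np.array(r[:2])/1000-c0)@R*1000,1))
print("tri",tri(d["top"],pix["top"],d["scene"],pix["scene"]))
E
```

```text
scene ztop 0.0522 [595.5 182.2  52.2  89.9 -10.1] fence frame [-24.4 -45.3]
scene ztop 0.0428 [463.6  -8.6  61.7  78.9   9.8] fence frame [-120.9 -256.3]
scene ztop 0.0469 [ 456.2 -272.3   52.7  101.    -5.2] fence frame [ -81.9 -517.2]
scene patch [593.6 182.6  30.5  55.8  -9.8] fence frame [-26.4 -45.2]
top ztop 0.046 [ 454.8 -271.4   50.    99.5   -4.5] fence frame [ -83.4 -516.5]
top ztop 0.0414 [461.9  -8.   59.6  79.6  10.3] fence frame [-122.6 -256. ]
top ztop 0.0509 [594.8 182.5  50.3  90.3 -10.2] fence frame [-25.1 -45.2]
top patch [595.2 183.4  35.9  59.7 -10.3] fence frame [-25.  -44.1]
tri [0.59492357 0.1827649  0.05062116]
```

View pics/m4.png

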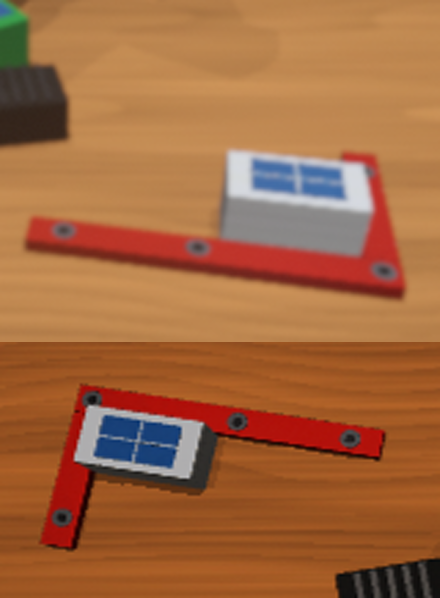

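The block sits flush in the corner (top crop centre ≈(140,442), touching both bars). It measures (−25, −45) mm in the fence frame, its top is at 51 mm and its yaw is −10.2°. The pad and chock haven't moved, so I'm handing in.

```bash
python3 -c "
from rig import manip,workorder
s=manip.get_state();print(s['clock'],s['qd'].round(3),s['contact_force'].round(1))
print(workorder.sign_off())"
```

```text
13.1667 [0.027 0.    0.013 0.009 0.001 0.001] [-1.1 -0.1 -0.3]
the job is handed in; nothing more can be done
None
```

The aluminium block is seated in the corner of the red fence, released, and the job was handed in at 13.2 s. I gripped it across its 50 mm width, carried it over the pad and set it down about 16 mm short of both bars. I then slid it against the long bar (about 4.5 N) and the short bar (about 7.5 N), opened the jaws and moved the arm clear.

**Final position:** the top view puts the block's centre at about (−25, −45) mm in the fence frame. Its yaw is −10.2° against about −10.1° for the fence. Its top is at about 51 mm in both the depth image and the two-view measurement, so it is flat on the bench.

**Pad and chock:** both measure within about 1 mm of where they started.

**Disagreements:**
- The scene camera reads 1–2 mm differently from the top camera, for example −26.4 against −25.0 mm in x for the patch. That is within its calibration.
- When the jaws opened, the tool sprang about 10 mm towards the long bar. I re-centred it before lifting, and the final pictures show the block was not disturbed.

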